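Put the microscope objectives away in their storage cans

ROBOT

A 6-joint arm with a two-finger parallel gripper is mounted at the origin on the work surface. World frame = base frame: x ahead of the robot, y to its left, z up, the work surface at z = 0. Lengths are in m, angles in rad, forces in N, time in s.
With the tool pointing down it reaches from about 0.225 to 0.875 m from the base axis. Payload 3.4 kg.
Tool frame: the origin (TCP) lies midway between the tips of the shut fingers; the grasp point (between the pads) lies bot.tcp_to_grasp behind it (bot.tcp_to_grasp is the distance from the TCP to the grasp point, in m); z points along the fingers, y is the direction in which the jaws open and shut (so a half turn about z gives the same grasp; the last joint's range is limited). The gripper opens to 85 mm and grips with 20 to 120 N. Pads are 22 mm wide; open, the fingers measure 114 mm over their backs; the gripper's body (76 mm by 85 mm) begins 54 mm behind the grasp point. The pads swing forward as they close: fully open they stand 13 mm farther back than shut.
Start: joints at [-1.283, 0.276, 1.505, -0, 1.361, -0.121], TCP at [0.229, -0.528, 0.231] pointing down, gripper open.
Joint ranges: [-2.89, 2.89], [-0.75, 2.08], [0.22, 2.7], [-1.18, 4.32], [0.11, 2.71], [-2.7, 2.7]. Speed limits (rad/s): [2.57, 2.57, 3.14, 3.14, 3.14, 3.14].

INTERFACE

Orientations are given as a unit quaternion [w, x, y, z].
In Python, from plant import bot, vision gives the robot as it stands.
- The arm moves only by the shell command python3 -m jog 'ROWS' [OPENING] [FORCE]. ROWS is JSON, a list of rows, each a list of 4 numbers: the shift along the tool's x, y, z in mm, then the turn about the tool's z in rad. A call has 1 to 5 rows; each row shifts and turns the pose as measured when the row begins, along the tool's axes as they then stand; what a row does not reach is not made up. A row lasts 1/12 s, in which the tool goes at most 41.7 mm and 7.16 degrees, less where a joint would pass 70% of its speed; a pose out of reach is approached as far as the arm can. A call is refused whole if a number of a shift passes 41.7 or a number of a turn 0.125, either way. A call with a gripper value outside its range is refused whole. OPENING is the opening, from 0 (shut) to 1 (fully open), set as the call begins (- or left out, the last holds). The fingers move at their own pace and stop on an object; FORCE is the grip in N (left out, the last holds). Time passes only in rows, so rows that do not move let the fingers close. It gives the time, the measured TCP pose, the force and the opening at its end, in the units of the state.
- bot.get_obs(): the state, without advancing time (a new reading comes with each control period).
- vision.capture(name): name is "scene" or "top" or "wrist"; returns a dict with "color" (400x640x3 uint8, red, green, blue), "intrinsics" (3x3 intrinsics, pixels), "rvec" (rotation vector, rad) and "tvec" (3), from world to camera coordinates, as OpenCV has them; the wrist camera has in their place "tool_from_camera" (4x4, takes a point from camera to tool coordinates, whose origin is the TCP and whose axes are the flange's). Camera axes: x right, y down, z forward; pixel columns grow to the right and rows downward; lengths in m; the calibration is good to about 2 mm. A picture is of the moment at which its call begins: read the wrist's pose just before it. There is no depth.
- bot.sign_off(): hands the job in, once; it reports no verdict.
The state is a dict: "t": time; "joints": joint angles; "dq": joint speeds; "joint_torque": joint torques, N m; "position": TCP position; "ee_rot": TCP orientation; "contact_force": force on the tool from outside, world axes, zero at the start; "wrist_torque": the same for the moment, N m; "opening": finger opening in m.
Only numpy, scipy, OpenCV 4.12 (cv2) and the standard library are available. Lean on these libraries where they do the work, as an engineer would, in place of code of your own. Each camera call takes 0.05 s, during which the arm holds its last target. There are 200 camera calls.

TASK

Put the four steel microscope objectives away: stand each in the storage can of its own size (the slimmest in the smallest can, and so on up to the widest in the largest), lens end up and flat on the can's floor. They are fragile optics, so lower them gently - do not drop them or tip them over - and leave the two eyepieces standing where they are.

Things in the scene. Friction and masses are not known exactly. Their poses are not given: they have to be found in the camera images.
- objective24_mid (a point): slimmest microscope objective, standing upright on the bench (narrowed lens end up): steel barrel, a plain cylinder 24 mm in diameter, straight from its flat foot to 46 mm up, then a 10 mm high cone with a dark glass lens on top; 56 mm high in all. Loose, about 0.1 kg. This point is on its axis, half-way up (28 mm above its foot); z is its axis, pointing to the lens.
- objective34_mid (a point): second slimmest microscope objective, standing upright on the bench (narrowed lens end up): steel barrel, a plain cylinder 34 mm in diameter, straight from its flat foot to 50 mm up, then a 10 mm high cone with a dark glass lens on top; 60 mm high in all. Loose, about 0.16 kg. This point is on its axis, half-way up (30 mm above its foot); z is its axis, pointing to the lens.
- objective45_mid (a point): second widest microscope objective, standing upright on the bench (narrowed lens end up): steel barrel, a plain cylinder 45 mm in diameter, straight from its flat foot to 54 mm up, then a 10 mm high cone with a dark glass lens on top; 64 mm high in all. Loose, about 0.28 kg. This point is on its axis, half-way up (32 mm above its foot); z is its axis, pointing to the lens.
- objective56_mid (a point): widest microscope objective, standing upright on the bench (narrowed lens end up): steel barrel, a plain cylinder 56 mm in diameter, straight from its flat foot to 60 mm up, then a 10 mm high cone with a dark glass lens on top; 70 mm high in all. Loose, about 0.42 kg. This point is on its axis, half-way up (35 mm above its foot); z is its axis, pointing to the lens.
- can24: smallest storage can base: open, shallow round grey plastic cup, 40 mm inside diameter, 46 mm outside, rim 16 mm above the bench, inner floor 4 mm above the bench; fixed to the bench. It belongs to the 24 mm objective and leaves 8 mm of room around it. Origin: centre of its underside, on the bench.
- can34: second smallest storage can base: open, shallow round grey plastic cup, 50 mm inside diameter, 56 mm outside, rim 16 mm above the bench, inner floor 4 mm above the bench; fixed to the bench. It belongs to the 34 mm objective and leaves 8 mm of room around it. Origin: centre of its underside, on the bench.
- can45: second largest storage can base: open, shallow round grey plastic cup, 61 mm inside diameter, 67 mm outside, rim 16 mm above the bench, inner floor 4 mm above the bench; fixed to the bench. It belongs to the 45 mm objective and leaves 8 mm of room around it. Origin: centre of its underside, on the bench.
- can56: largest storage can base: open, shallow round grey plastic cup, 72 mm inside diameter, 78 mm outside, rim 16 mm above the bench, inner floor 4 mm above the bench; fixed to the bench. It belongs to the 56 mm objective and leaves 8 mm of room around it. Origin: centre of its underside, on the bench.
- eyepiece1_mid (a point): eyepiece, not an objective, to be left alone: standing on its black rubber eyecup (38 mm in diameter, 12 mm high), black body 33 mm in diameter up to 34 mm, bright steel tube 23 mm in diameter up to 64 mm. Loose, 0.12 kg. This point is on its axis, half-way up (32 mm above the bench).
- eyepiece2_mid (a point): eyepiece, not an objective, to be left alone: standing on its black rubber eyecup (38 mm in diameter, 12 mm high), black body 33 mm in diameter up to 34 mm, bright steel tube 23 mm in diameter up to 64 mm. Loose, 0.12 kg. This point is on its axis, half-way up (32 mm above the bench).

How it is judged:
By the outcome, as a careful person would: the job done as asked, in the order asked, and still so for the second after the job is handed in, with the robot touching nothing.
It also fails if it takes over 109 s, if anything falls off the work surface, if the arm or the gripper's body presses on something with over 40 N, if the wrist force passes 120 N, or if a joint passes its speed limit or range.

## Working session

There is one attempt and no reset: what is moved stays moved. The work goes in short steps, Python scripts to look and compute and a shell command to move; the robot and the scene stay as the last step left them, time stands still between calls to the robot, and variables do not carry over. Pictures are saved under pics/ and viewed, about 12 in all and at most 16, crops included, and the job is handed in when it is done.

```bash
ls; mkdir -p pics; python3 - <<'E'
from plant import bot, vision
import cv2
print(bot.get_obs(), bot.tcp_to_grasp)
for n in("scene","top"):
    c=vision.capture(n); cv2.imwrite(f"pics/{n}0.png",c["color"][:,:,::-1]); print(n,c["intrinsics"],c["rvec"],c["tvec"])
E
```

```text
pics
{'t': 0.0, 'joints': array([-1.28298144e+00,  2.76596286e-01,  1.50613904e+00,  4.87127515e-05,
        1.36071881e+00, -1.21010838e-01]), 'dq': array([-2.47636857e-05, -5.33974636e-05,  6.69011395e-05, -2.33389681e-04,
        2.84724914e-04,  2.01251538e-03]), 'joint_torque': array([-1.08752061e-03, -4.16767645e+01, -2.45801532e+01, -5.85207249e-05,
        1.11244130e-02,  3.23514587e-05]), 'position': array([ 0.22843299, -0.52709288,  0.23043664]), 'ee_rot': array([-9.29489105e-04,  9.79180948e-01,  2.02987201e-01, -5.38022908e-05]), 'contact_force': array([-0.31480846, -0.37465664, -0.24667642]), 'wrist_torque': array([0.01940525, 0.00074934, 0.02358451]), 'opening': 0.08513736754906072} 0.0187
scene [[404.86608395   0.         324.54126561]
 [  0.         404.86608395 192.91957159]
 [  0.           0.           1.        ]] [ 0.70518667  2.46052978 -1.32491044] [ 0.43817684 -0.0959691   1.2679865 ]
top [[485.44378984   0.         325.46174829]
 [  0.         485.44378984 192.92453806]
 [  0.           0.           1.        ]] [ 2.21429965 -2.15154321  0.02899295] [0.00251346 0.53348199 0.9761534 ]
```

View pics/scene0.png

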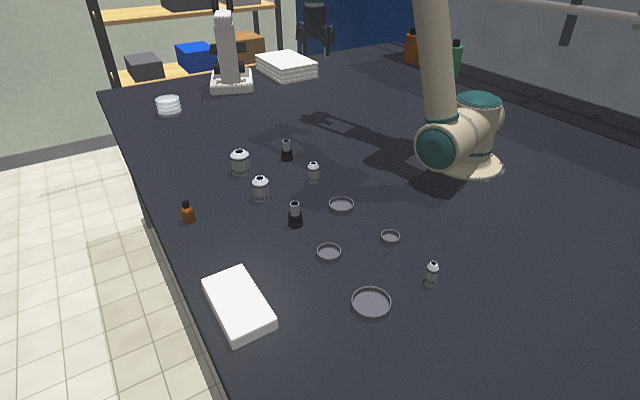

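View pics/top0.png

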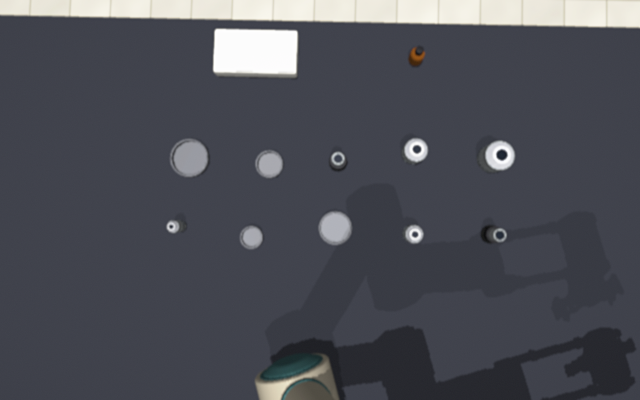

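The scene view shows the whole set. In the top view, the objectives are at (499,155)=56, (416,150)=45, (414,234)=34 and (173,227)=24. The cans are at (190,158)=56, (335,228)=45, (270,164)=34 and (251,237)=24, and the eyepieces at (338,160) and (495,235).

```bash
cat > h.py <<'E'
import numpy as np, cv2
from scipy.spatial.transform import Rotation as R
from plant import bot, vision
def q2R(q): return R.from_quat([q[1],q[2],q[3],q[0]]).as_matrix()
def ray(uv,K,Rcw,o,z):
    d=Rcw@np.linalg.inv(K)@np.array([uv[0],uv[1],1.]); return o+d*(z-o[2])/d[2]
def fixedcam(n,c):
    M=cv2.Rodrigues(c["rvec"])[0]; return M.T,-M.T@c["tvec"]
def wrist(name=None):
    s=bot.get_obs(); c=vision.capture("wrist")
    if name: cv2.imwrite(f"pics/{name}.png",c["color"][:,:,::-1])
    T=np.eye(4);T[:3,:3]=q2R(s["ee_rot"]);T[:3,3]=s["position"]
    W=T@c["tool_from_camera"]; return c["color"],c["intrinsics"],W[:3,:3],W[:3,3],s
def to_tool(p,s):
    return 1000*(q2R(s["ee_rot"]).T@(np.asarray(p)-s["position"]))
E
python3 - <<'E'
from h import *
c=vision.capture("top");Rc,o=fixedcam("top",c);K=c["intrinsics"];g=cv2.cvtColor(c["color"],cv2.COLOR_RGB2GRAY)
print(o)
for n,(u,v),d in(("c56",(190,158),78),("c34",(270,164),56),("c45",(335,228),67),("c24",(251,237),46)):
    x,y=u-28,v-28;p=g[y:y+56,x:x+56];_,m=cv2.threshold(p,0,255,cv2.THRESH_OTSU)
    k=max(cv2.findContours(m,0,1)[0],key=cv2.contourArea);(a,b),r=cv2.minEnclosingCircle(k)
    P=ray((a+x,b+y),K,Rc,o,.012);Q=ray((a+x+r,b+y),K,Rc,o,.012);print(n,a+x,b+y,P.round(4),"dia",2*np.linalg.norm(P-Q))
for n,(u,v),h in(("o56",(502,155),70),("o45",(417,149),64),("o34",(415,234),60),("o24",(171,227),56),("e1",(338,159),64),("e2",(499,235),64)):
    x,y=u-8,v-8;p=g[y:y+16,x:x+16].astype(int)
    # dark lens centroid within central 8 px
    q=p[3:13,3:13];w=np.clip(q.mean()-q,0,None);yy,xx=np.mgrid[3:13,3:13];a=(w*xx).sum()/w.sum()+x;b=(w*yy).sum()/w.sum()+y
    print(n,a,b,ray((a,b),K,Rc,o,h/1000).round(4))
s=bot.get_obs();print(q2R(s["ee_rot"]).round(3)); print(vision.capture("wrist")["tool_from_camera"].round(3))
E
```

```text
[ 0.48261536 -0.00754302  1.00225263]
c56 188.53102684020996 157.49403381347656 [0.5986 0.3028 0.012 ] dia 0.07771715902043812
c34 268.6428565979004 163.6428565979004 [0.5902 0.1364 0.012 ] dia 0.05550546565548441
c45 334.7777786254883 227.6666660308838 [ 0.4631 -0.0031  0.012 ] dia 0.06658860133760686
c24 250.66494750976562 237.03608322143555 [0.4389 0.1679 0.012 ] dia 0.04554025897278475
o56 501.37289002557543 154.4533484891541 [ 0.6135 -0.3182  0.07  ]
o45 416.54253963399094 148.84396753382836 [ 0.621  -0.1573  0.064 ]
o34 414.63481549427087 234.05294953535233 [ 0.4563 -0.1575  0.06  ]
o24 168.2578775632071 226.6448991778543 [0.4562 0.323  0.056 ]
e1 337.73348143692823 158.25206876145944 [ 0.5987 -0.0053  0.064 ]
e2 499.4285170858467 234.78600823045267 [ 0.4599 -0.3182  0.064 ]
[[ 0.918  0.398 -0.   ]
 [ 0.398 -0.918  0.001]
 [ 0.    -0.001 -1.   ]]
[[-0.001 -0.962 -0.272  0.069]
 [ 1.    -0.    -0.001  0.   ]
 [ 0.001 -0.272  0.962 -0.143]
 [ 0.     0.     0.     1.   ]]
```

```bash
python3 -m jog '[[0,0,0,0.102],[0,0,0,0.102],[0,0,0,0.102],[0,0,0,0.102]]' 1 60; python3 -m jog '[[25,-14,0,0],[35,-19,0,0],[35,-19,0,0],[35,-19,0,0],[35,-19,0,0]]'; python3 -m jog '[[35,-19,0,0],[35,-19,0,0],[35,-19,0,0],[35,-19,0,0],[35,-19,0,0]]'; python3 - <<'E'
from h import *
im,K,Rc,o,s=wrist("w1");print(s["position"],q2R(s["ee_rot"]).round(3)[:,0],s["contact_force"])
E
```

```text
t: 0.53
position: [0.2283, -0.5267, 0.2296]
ee_rot: [-0.002, 1.0, -0.008, -0.001]
contact_force: [0.0, 0.2, 0.0]
opening: 0.0855
t: 0.95
position: [0.393, -0.4427, 0.2276]
ee_rot: [-0.001, 1.0, -0.017, -0.003]
contact_force: [-0.1, -0.8, -0.7]
opening: 0.0854
t: 1.37
position: [0.5784, -0.3479, 0.2256]
ee_rot: [-0.001, 1.0, -0.018, -0.004]
contact_force: [1.3, -2.1, -0.2]
opening: 0.0853
[ 0.57841865 -0.3478628   0.22564908] [ 0.999 -0.036 -0.008] [ 1.3252827  -2.11198235 -0.18141878]
```

View pics/w1.png

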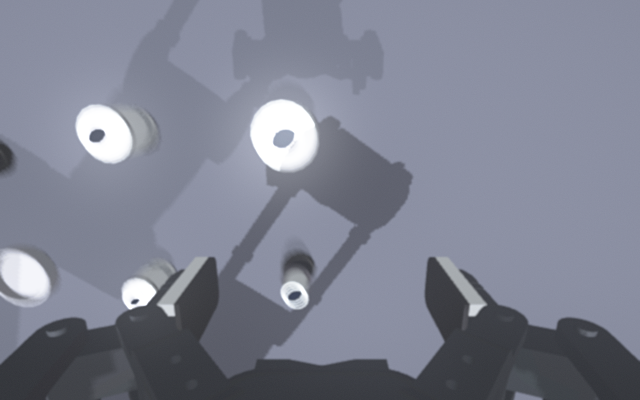

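The wrist view shows the 56 lens at (284,138), the 45 lens at (97,135), the 34 lens at (135,301), eyepiece2 at (294,295), and can45 at the left edge.

```bash
cat >> h.py <<'E'
def proj(p,K,Rc,o):
    q=K@(Rc.T@(np.asarray(p)-o)); return q[:2]/q[2]
def lens(im,K,Rc,o,guess,h):
    """dark-lens centroid near the predicted pixel -> world point at height h"""
    u,v=proj([*guess[:2],h],K,Rc,o).round().astype(int); g=cv2.cvtColor(im,cv2.COLOR_RGB2GRAY)
    r=26;x0,y0=max(u-r,0),max(v-r,0);p=g[y0:v+r,x0:u+r];m=(p<110).astype(np.uint8)
    n,l,st,ce=cv2.connectedComponentsWithStats(m,connectivity=4)
    c=[i for i in range(1,n) if 15<st[i,4]<900 and st[i,0]>0 and st[i,1]>0 and st[i,0]+st[i,2]<p.shape[1] and st[i,1]+st[i,3]<p.shape[0]]
    if not c: print("no lens near",u,v); return None
    i=min(c,key=lambda i:np.hypot(*(ce[i]+[x0-u,y0-v]))); px=ce[i]+[x0,y0]
    P=ray(px,K,Rc,o,h); e=ray(px+[np.sqrt(st[i,4]/np.pi),0],K,Rc,o,h)
    print("px",px.round(1),"pred",(u,v),"P",P.round(4),"lens dia",round(2*np.linalg.norm(P-e),4)); return P
def yaw(s): x=q2R(s["ee_rot"])[:,0]; return np.arctan2(x[1],x[0])
def goto(p,s): 
    print("tool shift mm",to_tool(p,s).round(1),"yaw",round(yaw(s),3),"pos",s["position"].round(4),"open",round(s["opening"],4),"F",s["contact_force"].round(1))
E
python3 - <<'E'
from h import *
im,K,Rc,o,s=wrist()
for n,g,h in(("56",(.6135,-.3182),.07),("45",(.621,-.1573),.064),("34",(.4563,-.1575),.06)):
    print(n);P=lens(im,K,Rc,o,g,h)
    if n=="56" and P is not None: goto([P[0],P[1],.12],s)
E
```

```text
56
no lens near 292 154
45
px [108.5 149.5] pred (np.int64(108), np.int64(150)) P [ 0.6216 -0.1578  0.064 ] lens dia 0.0156
34
no lens near 143 313
```

```bash
python3 -m jog '[[17,-14,15,-0.036],[17,-14,15,0],[4,-4,15,0],[0,0,10,0],[0,0,0,0]]'; python3 - <<'E'
from h import *
im,K,Rc,o,s=wrist("w2");goto((.6135,-.3182,.12),s); lens(im,K,Rc,o,(.6135,-.3182),.07); print(proj((.6135,-.3182,.07),K,Rc,o))
E
```

```text
t: 1.88
position: [0.6223, -0.312, 0.1666]
ee_rot: [-0.001, 1.0, 0.006, -0.003]
contact_force: [-0.4, -1.2, -0.1]
opening: 0.0851
tool shift mm [-8.5  6.2 46.6] yaw 0.012 pos [ 0.6223 -0.312   0.1666] open 0.0851 F [-0.4 -1.2 -0.1]
px [330.9 212.3] pred (np.int64(330), np.int64(214)) P [ 0.6145 -0.3188  0.07  ] lens dia 0.0206
[330.05814542 213.62286554]
```

View pics/w2.png

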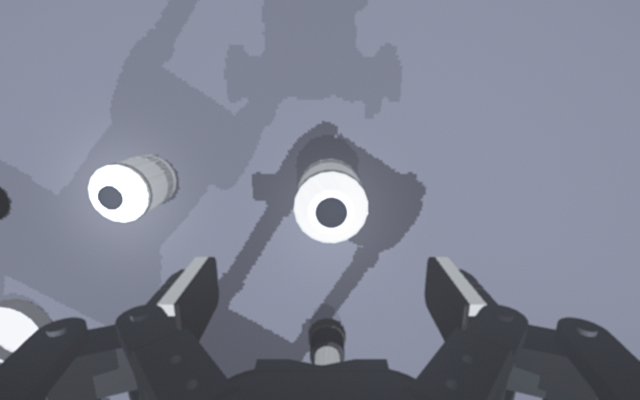

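Lens 56 is at (331,212), which gives (0.6145,-0.3188) and agrees with the top view within 1 mm. Descending.

```bash
python3 -m jog '[[-8,7,10,0.012],[0,0,25,0],[0,0,20,0],[0,0,0,0]]';  python3 - <<'E'
from h import *
goto((.6145,-.3188,.020),bot.get_obs())
E
```

```text
t: 2.27
position: [0.613, -0.3249, 0.1164]
ee_rot: [0.002, 1.0, -0.002, 0.0]
contact_force: [-1.3, -0.1, -1.2]
opening: 0.0852
tool shift mm [ 1.4 -6.5 96.4] yaw -0.005 pos [ 0.613  -0.3249  0.1164] open 0.0852 F [-1.3 -0.1 -1.2]
```

```bash
python3 -m jog '[[1,-5,15,0],[0,0,20,0],[0,0,20,0],[0,0,0,0]]';  python3 - <<'E'
from h import *
goto((.6145,-.3188,.020),bot.get_obs())
E
```

```text
t: 2.6
position: [0.6144, -0.3261, 0.0674]
ee_rot: [0.005, 1.0, -0.005, 0.004]
contact_force: [-1.3, 0.2, -0.1]
opening: 0.0854
tool shift mm [-0.3 -7.8 47.4] yaw -0.009 pos [ 0.6144 -0.3261  0.0674] open 0.0854 F [-1.3  0.2 -0.1]
```

```bash
python3 -m jog '[[0,-6,0,0]]'; python3 -m jog '[[0,0,0,0]]'; python3 -m jog '[[0,0,0,0]]';python3 - <<'E'
from h import *
goto((.6145,-.3188,.020),bot.get_obs());print(q2R(bot.get_obs()["ee_rot"])[:,2])
E
```

```text
t: 2.68
position: [0.6148, -0.3223, 0.069]
ee_rot: [0.006, 1.0, -0.006, 0.005]
contact_force: [0.1, 0.4, 0.5]
opening: 0.0851
t: 2.77
position: [0.6148, -0.3217, 0.0704]
ee_rot: [0.006, 1.0, -0.006, 0.005]
contact_force: [0.2, 0.1, -0.6]
opening: 0.0857
t: 2.85
position: [0.6155, -0.3225, 0.0725]
ee_rot: [0.007, 1.0, -0.006, 0.006]
contact_force: [0.1, -0.8, 0.2]
opening: 0.0854
tool shift mm [-1.7 -4.4 52.4] yaw -0.012 pos [ 0.6155 -0.3225  0.0725] open 0.0854 F [ 0.1 -0.8  0.2]
[ 0.01208277 -0.01434028 -0.99982417]
```

```bash
python3 -m jog '[[-1,-4,18,0]]'; python3 -m jog '[[-1,-2,18,0]]'; python3 -m jog '[[-1,0,10,0]]';python3 - <<'E'
from h import *
goto((.6145,-.3188,.020),bot.get_obs());print(q2R(bot.get_obs()["ee_rot"])[:,2])
E
```

```text
t: 2.93
position: [0.6182, -0.3214, 0.0599]
ee_rot: [0.01, 1.0, -0.006, 0.011]
contact_force: [-0.1, -0.3, -0.2]
opening: 0.0854
t: 3.02
position: [0.6189, -0.3203, 0.0442]
ee_rot: [0.011, 1.0, -0.006, 0.013]
contact_force: [-0.6, 0.6, -0.9]
opening: 0.0857
t: 3.1
position: [0.6186, -0.3205, 0.0347]
ee_rot: [0.012, 1.0, -0.006, 0.013]
contact_force: [0.5, 0.4, 0.3]
opening: 0.0858
tool shift mm [-4.5 -2.  14.6] yaw -0.011 pos [ 0.6186 -0.3205  0.0347] open 0.0858 F [0.5 0.4 0.3]
[ 0.02657641 -0.02390798 -0.99936085]
```

```bash
python3 -m jog '[[-4,-2,13,0],[-2,0,2,0]]'; python3 -m jog '[[0,0,0,0],[0,0,0,0]]' 0 60; python3 -m jog '[[0,0,0,0],[0,0,0,0]]'; python3 -m jog '[[0,0,0,0],[0,0,0,0]]'
```

```text
t: 3.27
position: [0.6136, -0.3191, 0.02]
ee_rot: [0.012, 1.0, -0.006, 0.014]
contact_force: [-0.3, 0.7, -0.4]
opening: 0.0847
t: 3.43
position: [0.6138, -0.3197, 0.0213]
ee_rot: [0.013, 1.0, -0.006, 0.015]
contact_force: [-1.0, 0.0, 0.6]
opening: 0.0641
t: 3.6
position: [0.6148, -0.3201, 0.0236]
ee_rot: [0.013, 1.0, -0.006, 0.016]
contact_force: [-0.6, -0.4, -4.6]
opening: 0.0549
t: 3.77
position: [0.6149, -0.3202, 0.0238]
ee_rot: [0.013, 1.0, -0.006, 0.016]
contact_force: [-0.6, 0.1, -3.7]
opening: 0.055
```

Gripped (opening 55 mm). Lifting and checking the drift in the tilt.

```bash
python3 -m jog '[[0,0,-10,0],[0,0,-20,0],[0,0,-25,0],[0,0,-25,0],[0,0,-20,0]]'; python3 -m jog '[[0,0,0,0]]'; python3 - <<'E'
from h import *
s=bot.get_obs();print(q2R(s["ee_rot"])[:,2]);goto((.5986,.3028,s["position"][2]),s)
E
```

```text
t: 4.18
position: [0.6069, -0.3147, 0.1204]
ee_rot: [0.008, 1.0, -0.006, 0.008]
contact_force: [0.4, 1.0, -3.5]
opening: 0.0553
t: 4.27
position: [0.6092, -0.3162, 0.1257]
ee_rot: [0.011, 1.0, -0.006, 0.011]
contact_force: [1.0, -0.7, -2.3]
opening: 0.0546
[ 0.02278142 -0.02168913 -0.99950517]
tool shift mm [ -17.5 -618.7  -13.7] yaw -0.011 pos [ 0.6092 -0.3162  0.1257] open 0.0546 F [ 1.  -0.7 -2.3]
```

```bash
python3 -m jog '[[0,-15,0,0],[0,-28,0,0],[0,-36,0,0],[0,-38,0,0],[0,-38,0,0]]'; python3 -m jog '[[0,-38,0,0],[0,-38,0,0],[0,-38,0,0],[0,-38,0,0],[0,-38,0,0]]';python3 -m jog '[[0,-38,0,0],[0,-38,0,0],[0,-38,0,0],[0,-38,0,0],[0,-38,0,0]]'; python3 - <<'E'
from h import *
s=bot.get_obs();print(q2R(s["ee_rot"])[:,2]);goto((.5986,.3028,s["position"][2]),s)
E
```

```text
t: 4.68
position: [0.6103, -0.164, 0.119]
ee_rot: [0.014, 1.0, -0.012, 0.012]
contact_force: [0.8, 0.7, -4.6]
opening: 0.0548
t: 5.1
position: [0.6069, 0.0388, 0.1067]
ee_rot: [0.011, 1.0, -0.013, 0.005]
contact_force: [1.3, 0.6, -3.9]
opening: 0.0548
t: 5.52
position: [0.6023, 0.2409, 0.0949]
ee_rot: [0.011, 1.0, -0.012, -0.001]
contact_force: [0.4, 0.7, -3.9]
opening: 0.0552
[-0.00305612 -0.0229434  -0.99973209]
tool shift mm [ -5.2 -61.7  -1.4] yaw -0.024 pos [0.6023 0.2409 0.0949] open 0.0552 F [ 0.4  0.7 -3.9]
```

```bash
python3 -m jog '[[0,-28,-8,0],[0,-16,-8,0],[-2,-5,-5,0],[0,0,0,0]]'; python3 - <<'E'
from h import *
im,K,Rc,o,s=wrist("w3");print(q2R(s["ee_rot"])[:,2]);goto((.5986,.3028,s["position"][2]),s);print(proj((.5986,.3028,.016),K,Rc,o),proj((.456,.323,.056),K,Rc,o))
E
```

```text
t: 5.85
position: [0.5935, 0.3041, 0.1079]
ee_rot: [0.01, 1.0, -0.007, -0.007]
contact_force: [0.0, -1.1, -4.8]
opening: 0.0546
[-0.01455791 -0.0205341  -0.99968316]
tool shift mm [ 5.1  1.2 -0. ] yaw -0.014 pos [0.5935 0.3041 0.1079] open 0.0546 F [ 0.  -1.1 -4.8]
[320.22479437 195.73467133] [295.56309268 407.47683023]
```

View pics/w3.png

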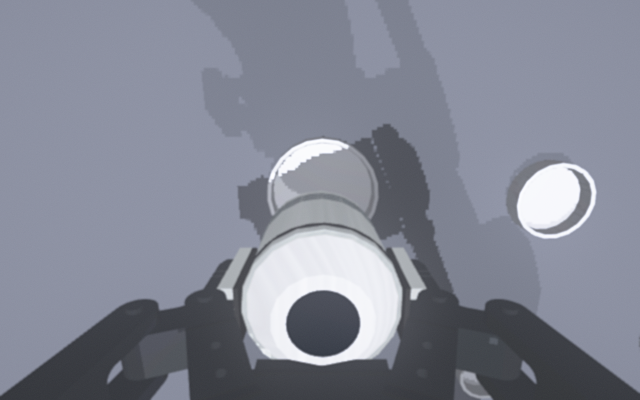

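The held 56 is upright in the jaws, with its lens at (323,323). The can56 rim spans columns 268–377 with its top at row 138. can34 is at (555,200). I'll turn these into offsets.

```bash
python3 - <<'E'
from h import *
im,K,Rc,o,s=wrist()
P=s["position"]
def rim(c,r,z=.016):
    t=np.linspace(0,2*np.pi,90);a=np.array([proj((c[0]+r*np.cos(x),c[1]+r*np.sin(x),z),K,Rc,o) for x in t]);return a
for c in((.5986,.3028),(.602,.3028)):
    a=rim(c,.039);print("left,right,top",a[:,0].min(),a[:,0].max(),a[:,1].min())
b=rim((.5902,.1364),.028);print("c34 box",b.min(0),b.max(0))
L=ray((323,323),K,Rc,o,P[2]+.046);print("lens",L,"tcp",P,"tool", to_tool(L,s))
g=cv2.cvtColor(im,cv2.COLOR_RGB2GRAY);m=(g[150:250,500:610]>195).astype(np.uint8)
k=max(cv2.findContours(m,0,1)[0],key=cv2.contourArea);print(cv2.boundingRect(k))
E
```

```text
left,right,top 262.346167719803 374.993479377104 138.7803995673142
left,right,top 262.03002828260657 375.13601344256966 133.56595363510363
c34 box [514.59779962 163.06879559] [594.16202162 238.91825445]
lens [0.59501043 0.30349608 0.15322848] tcp [0.59328676 0.30319116 0.10722848] tool [  1.01701197   0.65001092 -46.01746615]
(17, 13, 79, 75)
```

```bash
python3 -m jog '[[4,2,15,0],[0,0,20,0],[0,0,15,0],[0,0,0,0]]'; python3 - <<'E'
from h import *
s=bot.get_obs();print(q2R(s["ee_rot"])[:,2]);goto((.598,.3018,.028),s)
E
```

```text
t: 6.28
position: [0.5971, 0.2907, 0.0554]
ee_rot: [0.013, 1.0, -0.011, -0.008]
contact_force: [-0.9, -0.4, -4.1]
opening: 0.0548
[-0.01549451 -0.02616678 -0.9995375 ]
tool shift mm [  1.1 -11.9  27.1] yaw -0.022 pos [0.5971 0.2907 0.0554] open 0.0548 F [-0.9 -0.4 -4.1]
```

```bash
python3 -m jog '[[1,-10,0,-0.01],[0,-2,0,-0.01]]'; python3 -m jog '[[0,0,0,0]]';python3 - <<'E'
from h import *
s=bot.get_obs();print(q2R(s["ee_rot"])[:,2]);goto((.598,.3018,.028),s)
E
```

```text
t: 6.45
position: [0.5982, 0.2992, 0.0544]
ee_rot: [0.014, 1.0, -0.002, -0.009]
contact_force: [1.5, 0.1, -4.0]
opening: 0.0552
t: 6.53
position: [0.5987, 0.299, 0.0549]
ee_rot: [0.014, 1.0, -0.002, -0.009]
contact_force: [0.4, -0.4, -4.1]
opening: 0.0549
[-0.01790393 -0.02808724 -0.99944512]
tool shift mm [-0.2 -3.5 26.9] yaw -0.005 pos [0.5987 0.299  0.0549] open 0.0549 F [ 0.4 -0.4 -4.1]
```

```bash
python3 -m jog '[[0,-5,6,0]]'; python3 -m jog '[[0,-1,6,0]]';python3 - <<'E'
from h import *
s=bot.get_obs();print(q2R(s["ee_rot"])[:,2]);goto((.598,.3022,.028),s)
E
```

```text
t: 6.62
position: [0.6002, 0.3036, 0.0507]
ee_rot: [0.014, 1.0, -0.003, -0.007]
contact_force: [0.0, 0.5, -3.6]
opening: 0.0549
t: 6.7
position: [0.6009, 0.3056, 0.0453]
ee_rot: [0.013, 1.0, -0.003, -0.006]
contact_force: [-0.1, -0.2, -3.7]
opening: 0.0545
[-0.01203128 -0.0258524  -0.99959337]
tool shift mm [-2.7  3.  17.4] yaw -0.006 pos [0.6009 0.3056 0.0453] open 0.0545 F [-0.1 -0.2 -3.7]
```

```bash
python3 -m jog '[[-2,2,3,0]]'; python3 -m jog '[[-1,0,2,0]]';python3 - <<'E'
from h import *
s=bot.get_obs();print(q2R(s["ee_rot"])[:,2]);goto((.598,.3022,.028),s)
E
```

```text
t: 6.78
position: [0.5994, 0.3042, 0.0421]
ee_rot: [0.013, 1.0, -0.002, -0.005]
contact_force: [-0.9, 0.3, -4.5]
opening: 0.0548
t: 6.87
position: [0.5978, 0.304, 0.0398]
ee_rot: [0.013, 1.0, -0.002, -0.006]
contact_force: [0.6, -0.9, -4.4]
opening: 0.0549
[-0.01132627 -0.02580832 -0.99960274]
tool shift mm [ 0.3  1.5 11.8] yaw -0.005 pos [0.5978 0.304  0.0398] open 0.0549 F [ 0.6 -0.9 -4.4]
```

```bash
python3 -m jog '[[0,2,5,0]]'; python3 -m jog '[[0,1,3,0]]';python3 - <<'E'
from h import *
s=bot.get_obs();goto((.598,.3022,.028),s)
c=vision.capture("scene")["color"];cv2.imwrite("pics/s1.png",cv2.resize(c[240:340,310:450,::-1],None,fx=5,fy=5))
c=vision.capture("top")["color"];cv2.imwrite("pics/t1.png",cv2.resize(c[110:210,130:250,::-1],None,fx=5,fy=5))
E
```

```text
t: 6.95
position: [0.5979, 0.3024, 0.0351]
ee_rot: [0.013, 1.0, -0.002, -0.005]
contact_force: [0.8, -0.6, -2.2]
opening: 0.055
t: 7.03
position: [0.5972, 0.3009, 0.0314]
ee_rot: [0.013, 1.0, -0.002, -0.006]
contact_force: [-0.3, -0.4, -4.3]
opening: 0.0547
tool shift mm [ 0.8 -1.3  3.4] yaw -0.004 pos [0.5972 0.3009 0.0314] open 0.0547 F [-0.3 -0.4 -4.3]
```

View pics/s1.png

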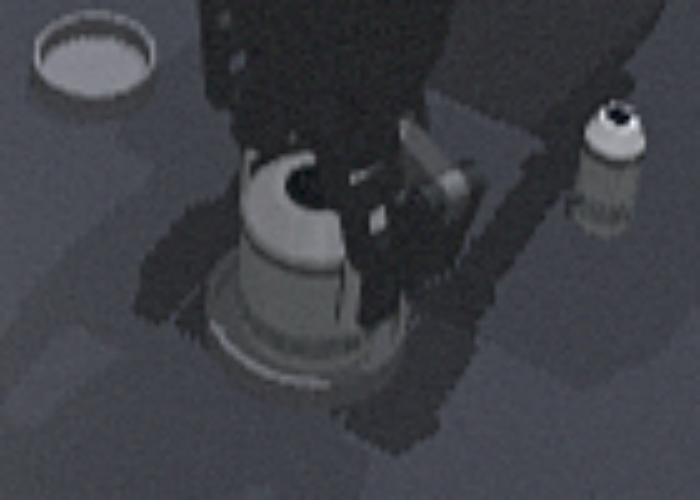

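The crop shows the 56 inside its can, with a gap all round. Lowering the last millimetres.

```bash
python3 -m jog '[[0,0,2,0]]'; python3 -m jog '[[0,0,2,0]]';  python3 -m jog '[[0,0,1,0]]'
```

```text
t: 7.22
position: [0.5975, 0.3009, 0.0296]
ee_rot: [0.013, 1.0, -0.002, -0.005]
contact_force: [0.7, 0.5, -3.7]
opening: 0.0547
t: 7.3
position: [0.5975, 0.3007, 0.0275]
ee_rot: [0.013, 1.0, -0.002, -0.005]
contact_force: [-0.6, -0.4, 1.7]
opening: 0.0549
t: 7.38
position: [0.5974, 0.3008, 0.0273]
ee_rot: [0.013, 1.0, -0.002, -0.005]
contact_force: [-4.2, -1.4, 7.8]
opening: 0.0548
```

Contact at TCP z 0.0275, as expected. Opening and retreating.

```bash
python3 -m jog '[[0,0,0,0],[0,0,0,0],[0,0,0,0]]' 1; python3 -m jog '[[0,0,-10,0],[0,0,-25,0],[0,0,-30,0],[0,0,-30,0]]'; python3 - <<'E'
from h import *
im,K,Rc,o,s=wrist("w4");print(q2R(s["ee_rot"])[:,2]);goto((.4562,.323,s["position"][2]),s)
lens(im,K,Rc,o,(.598,.302),.074); print(proj((.456,.323,.056),K,Rc,o))
E
```

```text
t: 7.63
position: [0.5994, 0.3014, 0.0294]
ee_rot: [0.012, 1.0, -0.002, -0.003]
contact_force: [-1.0, -0.3, -0.2]
opening: 0.0854
t: 7.97
position: [0.5966, 0.3021, 0.1221]
ee_rot: [0.014, 1.0, -0.002, -0.009]
contact_force: [1.0, 0.9, 0.4]
opening: 0.0855
[-0.01825977 -0.02856223 -0.99942522]
tool shift mm [-140.5  -20.3    2. ] yaw -0.005 pos [0.5966 0.3021 0.1221] open 0.0855 F [1.  0.9 0.4]
no lens near 319 222
[291.45666015 393.69135502]
```

View pics/w4.png

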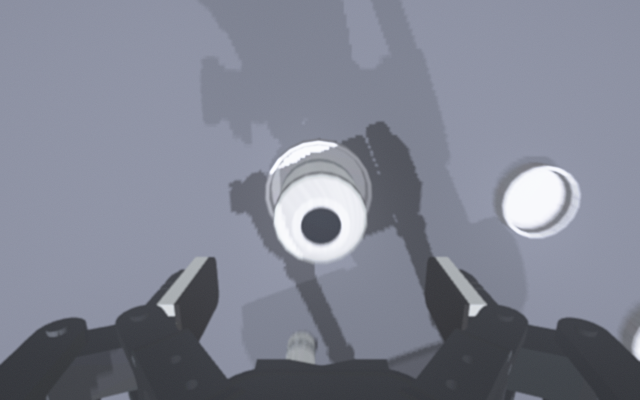

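The 56 stands centred in can56, with its lens at (321,225). Next is the 24.

```bash
python3 -m jog '[[-30,-4,-4,0],[-36,-6,-4,0],[-36,-6,-4,0],[-30,-4,-4,0],[-6,0,0,0]]'; python3 -m jog '[[0,0,0,0]]'; python3 - <<'E'
from h import *
im,K,Rc,o,s=wrist("w5");print(q2R(s["ee_rot"])[:,2]);goto((.4562,.323,s["position"][2]),s)
lens(im,K,Rc,o,(.456,.323),.056);print(proj((.456,.323,.056),K,Rc,o))
E
```

```text
t: 8.43
position: [0.4666, 0.3269, 0.1543]
ee_rot: [0.007, 1.0, -0.005, 0.007]
contact_force: [0.4, -1.1, 0.4]
opening: 0.0852
t: 8.52
position: [0.4651, 0.3273, 0.1558]
ee_rot: [0.007, 1.0, -0.004, 0.008]
contact_force: [0.5, 0.3, 0.4]
opening: 0.0855
[ 0.01547301 -0.01407286 -0.99978125]
tool shift mm [-8.9  4.4 -0.1] yaw -0.007 pos [0.4651 0.3273 0.1558] open 0.0855 F [0.5 0.3 0.4]
px [333.  213.3] pred (np.int64(325), np.int64(216)) P [0.4576 0.3174 0.056 ] lens dia 0.0079
[325.35274216 215.53950944]
```

```bash
python3 -m jog '[[-6,8,10,0],[0,1,25,0],[0,0,25,0],[0,0,10,0],[0,0,0,0]]'; python3 - <<'E'
from h import *
im,K,Rc,o,s=wrist("w6");print(q2R(s["ee_rot"])[:,2]);goto((.4576,.3174,.020),s)
lens(im,K,Rc,o,(.4576,.3174),.056)
E
```

```text
t: 8.98
position: [0.4721, 0.3189, 0.0873]
ee_rot: [0.004, 1.0, -0.005, 0.016]
contact_force: [-0.2, 0.9, -0.3]
opening: 0.0856
[ 0.0312885  -0.00818448 -0.99947689]
tool shift mm [-16.6   1.1  66.9] yaw -0.01 pos [0.4721 0.3189 0.0873] open 0.0856 F [-0.2  0.9 -0.3]
px [323.9 262.7] pred (np.int64(324), np.int64(263)) P [0.458  0.3173 0.056 ] lens dia 0.0083
```

```bash
python3 -m jog '[[-14,1,5,0],[-6,0,12,0]]'; python3 -m jog '[[-3,0,15,0],[-3,0,12,0]]'; python3 - <<'E'
from h import *
s=bot.get_obs();print(q2R(s["ee_rot"])[:,2]);goto((.4578,.3174,.020),s)
E
```

```text
t: 9.2
position: [0.4592, 0.3195, 0.0729]
ee_rot: [0.002, 1.0, -0.006, 0.02]
contact_force: [-0.8, 0.1, -0.2]
opening: 0.0855
t: 9.37
position: [0.458, 0.3206, 0.0475]
ee_rot: [0.001, 1.0, -0.007, 0.023]
contact_force: [0.2, 1.2, 0.1]
opening: 0.0853
[ 0.04649524 -0.00136067 -0.99891758]
tool shift mm [-1.5  3.2 27.4] yaw -0.013 pos [0.458  0.3206 0.0475] open 0.0853 F [0.2 1.2 0.1]
```

```bash
python3 -m jog '[[-2,2,12,0],[-2,1,12,0]]'; python3 -m jog '[[-1,0,4,0]]'; python3 - <<'E'
from h import *
s=bot.get_obs();print(q2R(s["ee_rot"])[:,2]);goto((.4578,.3174,.020),s)
E
```

```text
t: 9.53
position: [0.4589, 0.3188, 0.0245]
ee_rot: [-0.001, 1.0, -0.007, 0.026]
contact_force: [-0.1, -0.0, -0.0]
opening: 0.0852
t: 9.62
position: [0.4588, 0.3186, 0.0199]
ee_rot: [-0.001, 1.0, -0.007, 0.026]
contact_force: [-0.3, -0.7, -0.4]
opening: 0.0855
[ 5.16284877e-02  7.84139951e-04 -9.98666052e-01]
tool shift mm [-1.   1.2 -0.2] yaw -0.014 pos [0.4588 0.3186 0.0199] open 0.0855 F [-0.3 -0.7 -0.4]
```

```bash
python3 -m jog '[[0,0.5,0.5,0],[0,0.5,0.5,0],[0,0,0.5,0]]' 0 40; python3 -m jog '[[0,0,0,0],[0,0,0,0],[0,0,0,0]]'; python3 -m jog '[[0,0,0,0],[0,0,0,0]]'; python3 - <<'E'
from h import *
s=bot.get_obs();print(q2R(s["ee_rot"])[:,2])
E
```

```text
t: 9.87
position: [0.4621, 0.3183, 0.0197]
ee_rot: [-0.001, 1.0, -0.008, 0.027]
contact_force: [-0.1, -0.5, -0.3]
opening: 0.0515
t: 10.12
position: [0.4642, 0.319, 0.0217]
ee_rot: [-0.002, 1.0, -0.008, 0.029]
contact_force: [-0.2, -1.2, -1.2]
opening: 0.0226
t: 10.28
position: [0.4643, 0.3191, 0.0222]
ee_rot: [-0.002, 1.0, -0.008, 0.03]
contact_force: [-0.9, 0.0, -1.2]
opening: 0.0228
[ 0.05919245  0.00416503 -0.9982379 ]
```

```bash
python3 -m jog '[[0,0,-10,0],[0,0,-20,0],[0,0,-22,0],[0,15,-8,0],[0,28,0,0]]'; python3 -m jog '[[-4,35,0,0],[-4,30,0,0],[-4,20,0,0],[-2,8,0,0],[0,0,0,0]]'; python3 - <<'E'
from h import *
im,K,Rc,o,s=wrist("w7");print(q2R(s["ee_rot"])[:,2]);goto((.4389,.1670,.026),s);print(proj((.4389,.167,.016),K,Rc,o))
E
```

```text
t: 10.7
position: [0.4599, 0.2789, 0.0855]
ee_rot: [-0.003, 1.0, -0.006, 0.029]
contact_force: [-0.4, -0.8, -1.6]
opening: 0.0226
t: 11.12
position: [0.4446, 0.1807, 0.0889]
ee_rot: [-0.004, 0.999, -0.005, 0.032]
contact_force: [0.6, -0.7, -1.1]
opening: 0.0226
[ 0.06496858  0.00695518 -0.99786307]
tool shift mm [-9.6 14.3 62.3] yaw -0.011 pos [0.4446 0.1807 0.0889] open 0.0226 F [ 0.6 -0.7 -1.1]
[343.14303867 227.9889187 ]
```

View pics/w7.png

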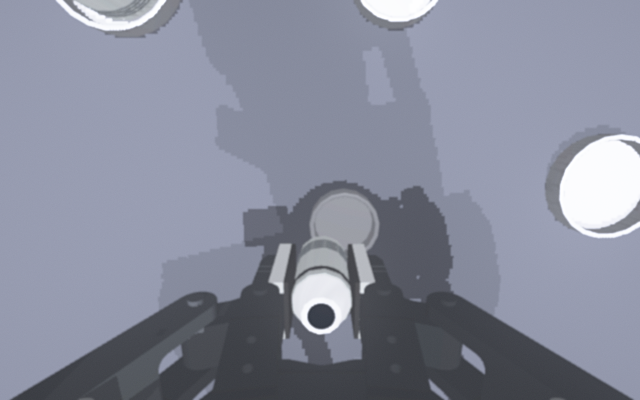

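Can24's rim spans columns 310–379 (centre u≈344, as predicted). The held lens is at (321,317).

```bash
cat >> h.py <<'E'
def held(px,up,can,name=None):
    """object axis from held-lens pixel (lens 'up' m above TCP); prints the shift that centres it on the can"""
    im,K,Rc,o,s=wrist(name);P=s["position"];L=ray(px,K,Rc,o,P[2]+up);off=L-P
    print("axis-TCP",off.round(4));t=np.array([can[0]-off[0],can[1]-off[1],P[2]]);print("tcp target",t.round(4));goto(t,s)
E
python3 - <<'E'
from h import *
held((321,317),.034,(.4389,.1668))
E
```

```text
axis-TCP [-0.0069 -0.0002  0.034 ]
tcp target [0.4458 0.167  0.089 ]
tool shift mm [ 1.  14.5 -0.1] yaw -0.01 pos [0.445  0.1815 0.089 ] open 0.0224 F [-1.  -1.  -1.4]
```

```bash
python3 -m jog '[[0,11,0,0],[-2,3,10,0]]'; python3 -m jog '[[-3,0,14,0],[-2,0,8,0]]'; python3 - <<'E'
from h import *
s=bot.get_obs();print(q2R(s["ee_rot"])[:,2]);goto((.4458,.167,.026),s)
E
```

```text
t: 11.38
position: [0.4473, 0.1706, 0.0806]
ee_rot: [-0.005, 0.999, -0.003, 0.036]
contact_force: [-0.4, -0.1, -1.3]
opening: 0.0229
t: 11.55
position: [0.4456, 0.1716, 0.0582]
ee_rot: [-0.006, 0.999, -0.002, 0.038]
contact_force: [-0.5, -0.1, -2.2]
opening: 0.0228
[ 0.0755532   0.01132139 -0.9970775 ]
tool shift mm [-2.2  5.  32.1] yaw -0.004 pos [0.4456 0.1716 0.0582] open 0.0228 F [-0.5 -0.1 -2.2]
```

```bash
python3 -m jog '[[-2,4,6,0]]'; python3 -m jog '[[-1,1,3,0]]'; python3 - <<'E'
from h import *
s=bot.get_obs();print(q2R(s["ee_rot"])[:,2]);goto((.4458,.167,.026),s)
E
```

```text
t: 11.63
position: [0.4444, 0.1684, 0.0514]
ee_rot: [-0.006, 0.999, -0.001, 0.038]
contact_force: [-0.1, 0.6, -0.6]
opening: 0.0226
t: 11.72
position: [0.4429, 0.1672, 0.0473]
ee_rot: [-0.006, 0.999, -0.001, 0.037]
contact_force: [-0.0, -0.4, -0.9]
opening: 0.0226
[ 0.07374867  0.01115894 -0.99721443]
tool shift mm [ 1.4  0.5 21.5] yaw -0.002 pos [0.4429 0.1672 0.0473] open 0.0226 F [-0.  -0.4 -0.9]
```

```bash
python3 -m jog '[[0,0,6,0]]'; python3 -m jog '[[0,0,6,0]]';python3 -m jog '[[0,0,3,0]]'; python3 - <<'E'
from h import *
s=bot.get_obs();print(q2R(s["ee_rot"])[:,2]);goto((.4458,.167,.026),s)
c=vision.capture("scene")["color"];cv2.imwrite("pics/s2.png",cv2.resize(c[190:290,330:450,::-1],None,fx=5,fy=5))
E
```

```text
t: 11.8
position: [0.4436, 0.1674, 0.0412]
ee_rot: [-0.006, 0.999, -0.001, 0.037]
contact_force: [0.3, 0.3, -0.9]
opening: 0.0226
t: 11.88
position: [0.4443, 0.1676, 0.0349]
ee_rot: [-0.006, 0.999, -0.0, 0.037]
contact_force: [0.1, 0.0, -0.3]
opening: 0.0226
t: 11.97
position: [0.4445, 0.1676, 0.0312]
ee_rot: [-0.006, 0.999, -0.0, 0.037]
contact_force: [0.2, 0.7, -1.5]
opening: 0.0226
[ 0.07417473  0.0113737  -0.9971804 ]
tool shift mm [0.9 0.7 5.2] yaw -0.001 pos [0.4445 0.1676 0.0312] open 0.0226 F [ 0.2  0.7 -1.5]
```

View pics/s2.png

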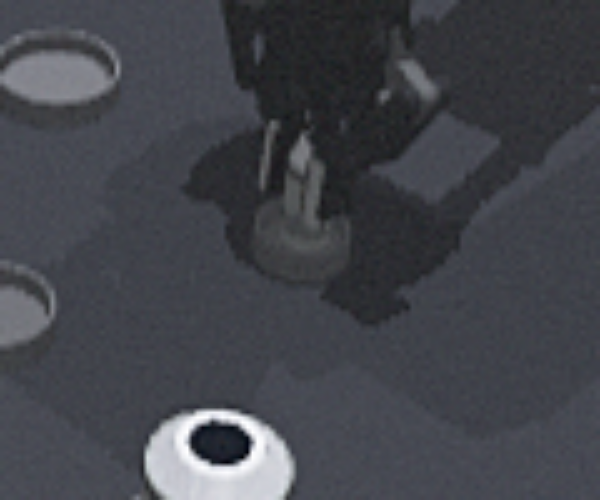

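The 24 is inside its can. Setting it down.

```bash
python3 -m jog '[[0,0,2,0]]'; python3 -m jog '[[0,0,2,0]]';python3 -m jog '[[0,0,1.5,0]]'
```

```text
t: 12.1
position: [0.4448, 0.1677, 0.0288]
ee_rot: [-0.006, 0.999, -0.0, 0.037]
contact_force: [1.3, -0.0, -2.2]
opening: 0.0223
t: 12.18
position: [0.4451, 0.1678, 0.0267]
ee_rot: [-0.006, 0.999, -0.0, 0.037]
contact_force: [0.1, -0.9, -0.0]
opening: 0.0229
t: 12.27
position: [0.4457, 0.1679, 0.0253]
ee_rot: [-0.006, 0.999, -0.0, 0.038]
contact_force: [-1.0, -1.5, 13.9]
opening: 0.0225
```

```bash
python3 -m jog '[[0,0,-0.5,0],[0,0,0,0],[0,0,0,0]]' 1; python3 -m jog '[[0,0,-10,0],[0,0,-25,0],[0,0,-30,0],[0,0,-30,0],[0,10,-10,0]]'; python3 - <<'E'
from h import *
im,K,Rc,o,s=wrist("w8");print(q2R(s["ee_rot"])[:,2]);goto((.456,-.1575,.15),s)
print(lens(im,K,Rc,o,(.4389,.167),.060))
E
```

```text
t: 12.52
position: [0.4467, 0.1682, 0.0265]
ee_rot: [-0.006, 0.999, -0.0, 0.039]
contact_force: [-0.9, -0.2, -0.5]
opening: 0.0583
t: 12.93
position: [0.4363, 0.1571, 0.1326]
ee_rot: [-0.006, 0.999, 0.0, 0.035]
contact_force: [1.2, 1.0, 0.5]
opening: 0.0853
[ 0.06966767  0.01113489 -0.99750811]
tool shift mm [ 20.8 314.4 -19.5] yaw 0.0 pos [0.4363 0.1571 0.1326] open 0.0853 F [1.2 1.  0.5]
px [308.  215.6] pred (np.int64(307), np.int64(217)) P [0.4395 0.1665 0.06  ] lens dia 0.0076
[0.43951244 0.16647698 0.06      ]
```

24 stands upright and centred (lens at (.4395,.1665)). On to the 34.

```bash
python3 -m jog '[[0,26,-3,0],[2,38,-3,0],[2,38,-3,0],[2,38,-3,0],[2,38,-3,0]]'; python3 -m jog '[[2,38,0,0],[2,38,0,0],[2,38,0,0],[2,18,0,0],[0,0,0,0]]'; python3 - <<'E'
from h import *
im,K,Rc,o,s=wrist("w9");print(q2R(s["ee_rot"])[:,2]);P=lens(im,K,Rc,o,(.456,-.1575),.060);goto((.456,-.1575,.02),s)
E
```

```text
t: 13.4
position: [0.444, -0.022, 0.1474]
ee_rot: [-0.007, 0.999, 0.006, 0.038]
contact_force: [1.1, 0.2, -0.8]
opening: 0.0854
t: 13.82
position: [0.4533, -0.1669, 0.1445]
ee_rot: [-0.005, 0.999, 0.002, 0.039]
contact_force: [0.8, -0.3, 0.4]
opening: 0.0854
[ 0.07849674  0.01052875 -0.99685877]
px [309.3 211.4] pred (np.int64(309), np.int64(213)) P [ 0.4572 -0.1579  0.06  ] lens dia 0.012
tool shift mm [ -7.   -8.1 124.4] yaw 0.003 pos [ 0.4533 -0.1669  0.1445] open 0.0854 F [ 0.8 -0.3  0.4]
```

```bash
python3 -m jog '[[-2,-6,10,0],[-3,-2,25,0],[-3,0,25,0],[-3,0,20,0]]'; python3 - <<'E'
from h import *
s=bot.get_obs();print(q2R(s["ee_rot"])[:,2]);goto((.459,-.1579,.02),s)
E
```

```text
t: 14.2
position: [0.4504, -0.1534, 0.0644]
ee_rot: [-0.005, 0.999, 0.001, 0.043]
contact_force: [0.2, -0.6, -0.3]
opening: 0.0852
[ 0.08568064  0.01059193 -0.99626635]
tool shift mm [ 4.8  4.9 44.9] yaw 0.002 pos [ 0.4504 -0.1534  0.0644] open 0.0852 F [ 0.2 -0.6 -0.3]
```

```bash
python3 -m jog '[[3,4,8,0],[0,0,16,0]]';python3 -m jog '[[0,0,12,0],[0,0,6,0]]'; python3 - <<'E'
from h import *
s=bot.get_obs();print(q2R(s["ee_rot"])[:,2]);goto((.459,-.1579,.02),s)
E
```

```text
t: 14.37
position: [0.4533, -0.153, 0.0381]
ee_rot: [-0.007, 0.999, 0.002, 0.041]
contact_force: [1.7, -0.2, 0.6]
opening: 0.0855
t: 14.53
position: [0.454, -0.1497, 0.0181]
ee_rot: [-0.008, 0.999, 0.003, 0.039]
contact_force: [-0.1, -0.3, 0.1]
opening: 0.0851
[ 0.0785143   0.01708107 -0.99676664]
tool shift mm [ 5.1  8.2 -1.7] yaw 0.006 pos [ 0.454  -0.1497  0.0181] open 0.0851 F [-0.1 -0.3  0.1]
```

```bash
python3 -m jog '[[4,7,-1,0],[0,1,-1,0]]';python3 -m jog '[[0,0.5,0.5,0]]'; python3 - <<'E'
from h import *
s=bot.get_obs();print(q2R(s["ee_rot"])[:,2]);goto((.459,-.1579,.02),s)
E
```

```text
t: 14.7
position: [0.4579, -0.1561, 0.0194]
ee_rot: [-0.009, 0.999, 0.005, 0.038]
contact_force: [0.9, -0.7, -0.1]
opening: 0.0854
t: 14.78
position: [0.4586, -0.1568, 0.0196]
ee_rot: [-0.009, 0.999, 0.005, 0.038]
contact_force: [-0.2, 0.4, -0.2]
opening: 0.0853
[ 0.07677413  0.0188913  -0.99686953]
tool shift mm [ 0.4  1.1 -0.4] yaw 0.009 pos [ 0.4586 -0.1568  0.0196] open 0.0853 F [-0.2  0.4 -0.2]
```

```bash
python3 -m jog '[[-0.5,0.5,0.5,0],[-0.5,0.5,0.5,0],[-0.5,0,0,0]]' 0 50; python3 -m jog '[[0,0,0,0],[0,0,0,0],[0,0,0,0]]'; python3 -m jog '[[0,0,0,0]]'; python3 - <<'E'
from h import *
s=bot.get_obs();print(q2R(s["ee_rot"])[:,2]);goto((.590,.1355,.1),s)
E
```

```text
t: 15.03
position: [0.4592, -0.1591, 0.0206]
ee_rot: [-0.008, 0.999, 0.005, 0.041]
contact_force: [0.5, -0.2, -0.3]
opening: 0.0516
t: 15.28
position: [0.4591, -0.1594, 0.0216]
ee_rot: [-0.008, 0.999, 0.004, 0.041]
contact_force: [-0.5, -0.1, -1.1]
opening: 0.0328
t: 15.37
position: [0.4588, -0.1593, 0.0215]
ee_rot: [-0.008, 0.999, 0.004, 0.041]
contact_force: [0.4, 0.4, -1.4]
opening: 0.0328
[ 0.08234298  0.0158156  -0.99647855]
tool shift mm [ 139.5 -294.8  -62.7] yaw 0.008 pos [ 0.4588 -0.1593  0.0215] open 0.0328 F [ 0.4  0.4 -1.4]
```

```bash
python3 -m jog '[[0,0,-10,0],[0,0,-20,0],[0,0,-28,0],[0,0,-28,0],[4,-8,-15,0]]'; python3 -m jog '[[10,-22,0,0],[15,-32,0,0],[15,-32,0,0],[15,-32,0,0],[15,-32,0,0]]';python3 -m jog '[[15,-32,0,0],[15,-32,0,0],[15,-32,0,0],[10,-20,0,0],[0,-4,0,0]]'; python3 - <<'E'
from h import *
s=bot.get_obs();print(q2R(s["ee_rot"])[:,2]);goto((.590,.1355,.1),s)
E
```

```text
t: 15.78
position: [0.4494, -0.1513, 0.1207]
ee_rot: [-0.011, 0.999, 0.004, 0.034]
contact_force: [0.1, -0.3, -1.8]
opening: 0.0329
t: 16.2
position: [0.5209, -0.0023, 0.1334]
ee_rot: [-0.008, 0.999, -0.002, 0.038]
contact_force: [1.0, -0.7, -2.0]
opening: 0.0328
t: 16.62
position: [0.5791, 0.1296, 0.1385]
ee_rot: [-0.009, 0.999, 0.0, 0.038]
contact_force: [0.4, -0.3, -1.5]
opening: 0.0325
[ 0.07641998  0.01794371 -0.99691424]
tool shift mm [ 7.9 -5.2 39.3] yaw -0.0 pos [0.5791 0.1296 0.1385] open 0.0325 F [ 0.4 -0.3 -1.5]
```

```bash
python3 -m jog '[[6,-4,10,0],[0,0,20,0],[0,0,5,0],[0,0,0,0]]'; python3 - <<'E'
from h import *
im,K,Rc,o,s=wrist("w10");print(q2R(s["ee_rot"])[:,2]);goto((.590,.1355,.1),s);print(proj((.59,.1355,.016),K,Rc,o))
E
```

```text
t: 16.95
position: [0.5871, 0.1348, 0.1006]
ee_rot: [-0.008, 0.999, 0.002, 0.037]
contact_force: [0.3, 0.3, -0.5]
opening: 0.0329
[ 0.07369086  0.01664395 -0.99714223]
tool shift mm [ 2.9 -0.6  0.9] yaw 0.003 pos [0.5871 0.1348 0.1006] open 0.0329 F [ 0.3  0.3 -0.5]
[322.26657821 212.18414594]
```

View pics/w10.png

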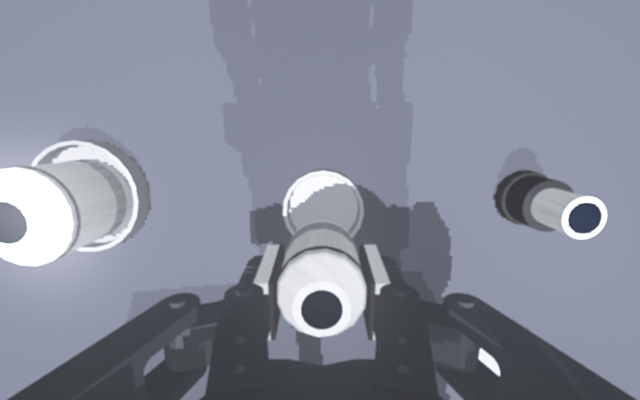

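Can34's rim spans columns 283–363, as predicted. The held lens is at (322,309).

```bash
python3 - <<'E'
from h import *
held((322,309),.0385,(.5902,.1352))
E
```

```text
axis-TCP [-0.0016 -0.001   0.0385]
tcp target [0.5918 0.1362 0.1006]
tool shift mm [ 5.3 -1.6  0.4] yaw 0.003 pos [0.5865 0.1346 0.1006] open 0.0326 F [ 0.  -0.2 -1.3]
```

```bash
python3 -m jog '[[0,-1,10,0],[0,-1,18,0],[0,0,14,0]]'; python3 -m jog '[[0,0,3,0]]'; python3 - <<'E'
from h import *
s=bot.get_obs();print(q2R(s["ee_rot"])[:,2]);goto((.5918,.1362,.0255),s)
E
```

```text
t: 17.3
position: [0.5939, 0.1357, 0.0631]
ee_rot: [-0.009, 0.999, 0.0, 0.042]
contact_force: [0.7, -0.0, -1.2]
opening: 0.0327
t: 17.38
position: [0.5931, 0.135, 0.0583]
ee_rot: [-0.008, 0.999, -0.0, 0.041]
contact_force: [-0.9, 0.1, -1.8]
opening: 0.0327
[ 0.08219235  0.01681517 -0.99647462]
tool shift mm [-4.  -0.6 32.6] yaw -0.001 pos [0.5931 0.135  0.0583] open 0.0327 F [-0.9  0.1 -1.8]
```

```bash
python3 -m jog '[[-3,-1,7,0]]'; python3 -m jog '[[-1,0,5,0]]'; python3 - <<'E'
from h import *
s=bot.get_obs();print(q2R(s["ee_rot"])[:,2]);goto((.5918,.1362,.0255),s)
E
```

```text
t: 17.47
position: [0.5921, 0.1357, 0.0516]
ee_rot: [-0.008, 0.999, -0.001, 0.043]
contact_force: [0.8, -0.2, -0.7]
opening: 0.0327
t: 17.55
position: [0.5906, 0.1355, 0.0459]
ee_rot: [-0.008, 0.999, -0.001, 0.042]
contact_force: [-0.9, 1.2, -2.0]
opening: 0.0328
[ 0.08362683  0.01678277 -0.99635581]
tool shift mm [-0.5 -0.3 20.4] yaw -0.003 pos [0.5906 0.1355 0.0459] open 0.0328 F [-0.9  1.2 -2. ]
```

```bash
python3 -m jog '[[0,0,7,0]]'; python3 -m jog '[[0,0,6,0]]'; python3 -m jog '[[0,0,3,0]]';python3 - <<'E'
from h import *
s=bot.get_obs();print(q2R(s["ee_rot"])[:,2]);goto((.5918,.1362,.0255),s)
E
```

```text
t: 17.63
position: [0.5916, 0.1356, 0.0393]
ee_rot: [-0.008, 0.999, -0.001, 0.043]
contact_force: [0.4, -0.1, -0.6]
opening: 0.0329
t: 17.72
position: [0.5921, 0.1356, 0.033]
ee_rot: [-0.009, 0.999, -0.001, 0.043]
contact_force: [-0.6, 0.4, -1.1]
opening: 0.0326
t: 17.8
position: [0.5922, 0.1356, 0.0294]
ee_rot: [-0.008, 0.999, -0.001, 0.043]
contact_force: [-0.6, -0.3, -1.1]
opening: 0.0324
[ 0.08524153  0.01687338 -0.99621743]
tool shift mm [-0.8 -0.6  3.8] yaw -0.003 pos [0.5922 0.1356 0.0294] open 0.0324 F [-0.6 -0.3 -1.1]
```

```bash
python3 -m jog '[[0,0,2,0]]'; python3 -m jog '[[0,0,2,0]]'
```

```text
t: 17.88
position: [0.5924, 0.1356, 0.027]
ee_rot: [-0.008, 0.999, -0.001, 0.043]
contact_force: [-0.1, 0.4, -0.8]
opening: 0.0327
t: 17.97
position: [0.5929, 0.1358, 0.0252]
ee_rot: [-0.009, 0.999, -0.001, 0.043]
contact_force: [-5.2, 0.4, 20.5]
opening: 0.033
```

```bash
python3 -m jog '[[0,0,-0.5,0],[0,0,0,0],[0,0,0,0]]' 1; python3 -m jog '[[0,0,-10,0],[0,0,-25,0],[0,0,-30,0],[0,0,-30,0],[5,10,-10,0]]'; python3 - <<'E'
from h import *
im,K,Rc,o,s=wrist("w11");print(q2R(s["ee_rot"])[:,2]);goto((.6216,-.1578,.15),s)
print(lens(im,K,Rc,o,(.5902,.1352),.064))
E
```

```text
t: 18.22
position: [0.5943, 0.136, 0.0269]
ee_rot: [-0.009, 0.999, -0.001, 0.044]
contact_force: [-0.5, -1.3, 1.1]
opening: 0.0676
t: 18.63
position: [0.5868, 0.1251, 0.1349]
ee_rot: [-0.009, 0.999, -0.0, 0.041]
contact_force: [1.2, -0.7, -0.8]
opening: 0.0855
[ 0.08118154  0.01754449 -0.99654491]
tool shift mm [ 36.3 282.6 -17.2] yaw -0.001 pos [0.5868 0.1251 0.1349] open 0.0855 F [ 1.2 -0.7 -0.8]
px [308.  215.9] pred (np.int64(308), np.int64(217)) P [0.5911 0.1349 0.064 ] lens dia 0.0116
[0.59110608 0.13491303 0.064     ]
```

34 is centred and upright. Now the 45 at (.6216,-.1578), passing over eyepiece1 (64 mm high) at TCP z > 0.13.

```bash
python3 -m jog '[[3,26,-3,0],[4,38,-3,0],[4,38,-3,0],[4,38,-3,0],[4,38,-3,0]]'; python3 -m jog '[[4,38,0,0],[4,38,0,0],[4,24,0,0],[2,6,0,0],[0,0,0,0]]'; python3 - <<'E'
from h import *
im,K,Rc,o,s=wrist("w12");print(q2R(s["ee_rot"])[:,2]);P=lens(im,K,Rc,o,(.6216,-.1578),.064);goto((P[0]+.0016,P[1],.02),s)
E
```

```text
t: 19.1
position: [0.6076, -0.0532, 0.1539]
ee_rot: [-0.01, 0.999, 0.005, 0.046]
contact_force: [0.6, 0.3, -0.8]
opening: 0.0854
t: 19.52
position: [0.6228, -0.1725, 0.1536]
ee_rot: [-0.008, 0.999, 0.0, 0.048]
contact_force: [0.2, 0.6, -0.6]
opening: 0.0853
[ 0.09513555  0.01578858 -0.99533911]
px [302.2 219.1] pred (np.int64(302), np.int64(219)) P [ 0.6215 -0.1578  0.064 ] lens dia 0.0159
tool shift mm [-12.4 -12.6 133.2] yaw -0.001 pos [ 0.6228 -0.1725  0.1536] open 0.0853 F [ 0.2  0.6 -0.6]
```

```bash
python3 -m jog '[[-6,-8,10,0],[-4,-2,25,0],[-3,0,25,0],[-2,0,20,0]]'; python3 - <<'E'
from h import *
s=bot.get_obs();print(q2R(s["ee_rot"])[:,2]);goto((.6233,-.1578,.02),s)
E
```

```text
t: 19.9
position: [0.6181, -0.1547, 0.0763]
ee_rot: [-0.008, 0.999, 0.002, 0.053]
contact_force: [-0.2, 0.5, -0.3]
opening: 0.0858
[ 0.10534761  0.01557855 -0.99431343]
tool shift mm [-0.8  4.  56.5] yaw 0.003 pos [ 0.6181 -0.1547  0.0763] open 0.0858 F [-0.2  0.5 -0.3]
```

```bash
python3 -m jog '[[0,4,14,0],[0,0,18,0]]';python3 -m jog '[[-1,1,14,0],[-1,0,8,0]]'; python3 - <<'E'
from h import *
s=bot.get_obs();print(q2R(s["ee_rot"])[:,2]);goto((.6233,-.1578,.02),s)
E
```

```text
t: 20.07
position: [0.6196, -0.1524, 0.0424]
ee_rot: [-0.009, 0.999, 0.004, 0.051]
contact_force: [-0.1, -0.8, 0.1]
opening: 0.0853
t: 20.23
position: [0.6176, -0.1472, 0.0173]
ee_rot: [-0.011, 0.999, 0.006, 0.049]
contact_force: [-0.8, 0.6, -0.9]
opening: 0.0854
[ 0.09763195  0.02286362 -0.99495993]
tool shift mm [ 5.8 10.6 -2.4] yaw 0.011 pos [ 0.6176 -0.1472  0.0173] open 0.0854 F [-0.8  0.6 -0.9]
```

```bash
python3 -m jog '[[3,8,-1,0],[1,2,-1,0]]';python3 -m jog '[[0,0.5,0,0]]'; python3 - <<'E'
from h import *
s=bot.get_obs();print(q2R(s["ee_rot"])[:,2]);goto((.6233,-.1578,.02),s)
E
```

```text
t: 20.4
position: [0.6193, -0.153, 0.0173]
ee_rot: [-0.013, 0.999, 0.008, 0.046]
contact_force: [0.5, -0.1, -0.2]
opening: 0.0855
t: 20.48
position: [0.6199, -0.1533, 0.018]
ee_rot: [-0.013, 0.999, 0.008, 0.046]
contact_force: [1.3, -0.1, -0.2]
opening: 0.0853
[ 0.09231057  0.02651635 -0.99537714]
tool shift mm [ 3.5  4.5 -1.8] yaw 0.015 pos [ 0.6199 -0.1533  0.018 ] open 0.0853 F [ 1.3 -0.1 -0.2]
```

```bash
python3 -m jog '[[3,5,-1,0],[0,0.5,-0.5,0]]'; python3 - <<'E'
from h import *
s=bot.get_obs();print(q2R(s["ee_rot"])[:,2]);goto((.6233,-.1578,.02),s)
E
```

```text
t: 20.65
position: [0.6245, -0.1593, 0.0219]
ee_rot: [-0.012, 0.999, 0.008, 0.048]
contact_force: [0.6, 0.3, -0.1]
opening: 0.0853
[ 0.0957671   0.02528325 -0.99508262]
tool shift mm [-1.4 -1.5  1.8] yaw 0.016 pos [ 0.6245 -0.1593  0.0219] open 0.0853 F [ 0.6  0.3 -0.1]
```

```bash
python3 -m jog '[[-1,-1,1.5,0],[-0.5,0,0.5,0],[-0.5,0,0,0]]' 0 55; python3 -m jog '[[0,0,0,0],[0,0,0,0],[0,0,0,0]]'; python3 - <<'E'
from h import *
s=bot.get_obs();print(q2R(s["ee_rot"])[:,2]);goto((.4631,-.0035,.1),s)
E
```

```text
t: 20.9
position: [0.6243, -0.1597, 0.022]
ee_rot: [-0.011, 0.999, 0.008, 0.05]
contact_force: [-0.3, 0.5, 0.8]
opening: 0.0514
t: 21.15
position: [0.6241, -0.1594, 0.0226]
ee_rot: [-0.012, 0.999, 0.008, 0.051]
contact_force: [0.5, -0.3, 0.4]
opening: 0.0436
[ 0.10079274  0.02377289 -0.99462338]
tool shift mm [-150.1 -160.2  -89.5] yaw 0.014 pos [ 0.6241 -0.1594  0.0226] open 0.0436 F [ 0.5 -0.3  0.4]
```

```bash
python3 -m jog '[[0,0,-10,0],[0,0,-20,0],[0,0,-28,0],[0,0,-28,0],[-8,-8,-15,0]]'; python3 -m jog '[[-18,-18,-2,0],[-26,-26,-2,0],[-26,-26,-2,0],[-26,-26,-2,0],[-22,-24,-2,0]]';python3 -m jog '[[-10,-14,0,0],[0,-5,0,0],[0,0,0,0]]'; python3 - <<'E'
from h import *
s=bot.get_obs();print(q2R(s["ee_rot"])[:,2]);goto((.4631,-.0035,.1),s)
E
```

```text
t: 21.57
position: [0.6008, -0.1535, 0.1195]
ee_rot: [-0.014, 0.999, 0.007, 0.042]
contact_force: [1.5, -0.2, -2.7]
opening: 0.0438
t: 21.98
position: [0.4816, -0.0377, 0.1273]
ee_rot: [-0.01, 0.999, 0.004, 0.048]
contact_force: [-1.2, 0.5, -2.9]
opening: 0.0437
t: 22.23
position: [0.4609, -0.013, 0.1264]
ee_rot: [-0.012, 0.999, 0.006, 0.043]
contact_force: [0.0, 0.4, -2.0]
opening: 0.0437
[ 0.08626634  0.02453037 -0.99597007]
tool shift mm [-0.  -8.9 26.8] yaw 0.011 pos [ 0.4609 -0.013   0.1264] open 0.0437 F [ 0.   0.4 -2. ]
```

```bash
python3 -m jog '[[-2,-7,10,0],[-2,-1,16,0],[0,0,3,0],[0,0,0,0]]'; python3 - <<'E'
from h import *
im,K,Rc,o,s=wrist("w13");print(q2R(s["ee_rot"])[:,2]);goto((.4631,-.0035,.1),s)
a=np.array([proj((.4631+.0335*np.cos(t),-.0035+.0335*np.sin(t),.016),K,Rc,o) for t in np.linspace(0,6.3,90)]);print("pred rim box",a.min(0),a.max(0))
E
```

```text
t: 22.57
position: [0.4644, -0.0068, 0.0988]
ee_rot: [-0.01, 0.999, 0.007, 0.047]
contact_force: [0.5, 0.3, -3.1]
opening: 0.0435
[ 0.09331185  0.02102671 -0.99541488]
tool shift mm [-1.2 -3.4 -1.3] yaw 0.012 pos [ 0.4644 -0.0068  0.0988] open 0.0435 F [ 0.5  0.3 -3.1]
pred rim box [269.64851325 172.09354235] [368.01785043 267.88138694]
```

View pics/w13.png

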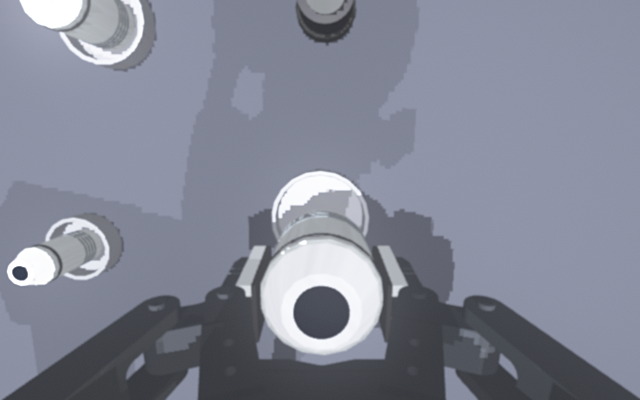

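Can45's rim spans columns 272–369 with its top at row 171 (predicted 270–368 and 172). The held lens is at (321,313).

```bash
python3 - <<'E'
from h import *
held((321.5,313),.0414,(.4634,-.0042))
E
```

```text
axis-TCP [-0.0023 -0.001   0.0414]
tcp target [ 0.4657 -0.0032  0.099 ]
tool shift mm [ 1.2 -3.7  0.2] yaw 0.012 pos [ 0.4645 -0.0069  0.099 ] open 0.0437 F [ 0.3  0.6 -3.8]
```

```bash
python3 -m jog '[[-3,-2,10,0],[-3,-1,16,0],[-2,0,12,0]]'; python3 -m jog '[[0,0,3,0]]'; python3 - <<'E'
from h import *
s=bot.get_obs();print(q2R(s["ee_rot"])[:,2]);goto((.4657,-.0032,.0266),s)
E
```

```text
t: 22.92
position: [0.4669, -0.0059, 0.0644]
ee_rot: [-0.009, 0.999, 0.006, 0.053]
contact_force: [-0.7, -0.4, -2.1]
opening: 0.0436
t: 23.0
position: [0.4668, -0.0061, 0.0606]
ee_rot: [-0.009, 0.999, 0.005, 0.052]
contact_force: [-0.6, -0.2, -3.6]
opening: 0.0438
[ 0.10429101  0.01811513 -0.99438183]
tool shift mm [-4.6 -2.4 33.8] yaw 0.01 pos [ 0.4668 -0.0061  0.0606] open 0.0438 F [-0.6 -0.2 -3.6]
```

```bash
python3 -m jog '[[-4,-2,7,0]]'; python3 -m jog '[[-1,-0.5,6,0]]'; python3 - <<'E'
from h import *
s=bot.get_obs();print(q2R(s["ee_rot"])[:,2]);goto((.4657,-.0032,.0266),s)
E
```

```text
t: 23.08
position: [0.4662, -0.005, 0.0543]
ee_rot: [-0.008, 0.998, 0.005, 0.054]
contact_force: [-0.4, -0.7, -2.6]
opening: 0.0436
t: 23.17
position: [0.4654, -0.0044, 0.0479]
ee_rot: [-0.008, 0.998, 0.005, 0.054]
contact_force: [-0.9, 0.1, -4.0]
opening: 0.0437
[ 0.10788112  0.01720149 -0.99401498]
tool shift mm [-2.  -0.9 21.3] yaw 0.009 pos [ 0.4654 -0.0044  0.0479] open 0.0437 F [-0.9  0.1 -4. ]
```

```bash
python3 -m jog '[[-2,-0.5,7,0]]'; python3 -m jog '[[0,0,6,0]]';python3 -m jog '[[0,0,3,0]]'; python3 - <<'E'
from h import *
s=bot.get_obs();print(q2R(s["ee_rot"])[:,2]);goto((.4657,-.0032,.0266),s)
E
```

```text
t: 23.25
position: [0.4655, -0.0042, 0.0411]
ee_rot: [-0.008, 0.998, 0.005, 0.055]
contact_force: [1.0, 0.5, -4.3]
opening: 0.0435
t: 23.33
position: [0.4658, -0.004, 0.0347]
ee_rot: [-0.008, 0.998, 0.005, 0.055]
contact_force: [-0.5, 0.4, -2.9]
opening: 0.0441
t: 23.42
position: [0.4662, -0.0039, 0.0311]
ee_rot: [-0.008, 0.998, 0.005, 0.055]
contact_force: [-0.1, -0.4, -3.3]
opening: 0.0437
[ 0.11010384  0.01672897 -0.99377929]
tool shift mm [-1.  -0.7  4.5] yaw 0.009 pos [ 0.4662 -0.0039  0.0311] open 0.0437 F [-0.1 -0.4 -3.3]
```

```bash
python3 -m jog '[[0,0,2,0]]'; python3 -m jog '[[0,0,1.5,0]]'; python3 -m jog '[[0,0,1,0]]'
```

```text
t: 23.5
position: [0.4664, -0.0039, 0.0287]
ee_rot: [-0.008, 0.998, 0.005, 0.055]
contact_force: [-0.3, -0.1, -3.1]
opening: 0.0438
t: 23.58
position: [0.4667, -0.0038, 0.0269]
ee_rot: [-0.008, 0.998, 0.005, 0.055]
contact_force: [0.4, -0.1, -4.0]
opening: 0.0434
t: 23.67
position: [0.4671, -0.0038, 0.0263]
ee_rot: [-0.008, 0.998, 0.005, 0.055]
contact_force: [-5.6, 0.8, 17.0]
opening: 0.0435
```

Contact where expected. Releasing, retreating clear of the cameras' view, and checking everything.

```bash
python3 -m jog '[[0,0,-0.5,0],[0,0,0,0],[0,0,0,0]]' 1; python3 -m jog '[[0,0,-10,0],[0,0,-25,0],[0,0,-30,0],[0,0,-30,0],[0,0,-20,0]]'; python3 - <<'E'
from h import *
im,K,Rc,o,s=wrist("w14");print(lens(im,K,Rc,o,(.4634,-.004),.068))
E
python3 -m jog '[[-20,0,-20,0],[-30,25,-20,0],[-30,36,-20,0],[-30,36,-20,0],[-20,36,-10,0]]'; python3 -m jog '[[-10,36,0,0],[0,36,0,0],[0,36,0,0],[0,20,0,0],[0,0,0,0]]'; python3 - <<'E'
from h import *
c=vision.capture("top");cv2.imwrite("pics/t2.png",cv2.resize(c["color"][100:290,130:550,::-1],(798,361)))
c=vision.capture("scene");cv2.imwrite("pics/s3.png",cv2.resize(c["color"][120:330,200:460,::-1],(742,600)))
E
```

```text
t: 23.92
position: [0.4692, -0.0041, 0.0283]
ee_rot: [-0.008, 0.998, 0.005, 0.057]
contact_force: [-0.1, 0.4, -0.6]
opening: 0.0775
t: 24.33
position: [0.4541, -0.0058, 0.1437]
ee_rot: [-0.008, 0.999, 0.005, 0.054]
contact_force: [1.2, 0.7, -0.8]
opening: 0.0854
px [317.8 216.9] pred (np.int64(320), np.int64(210)) P [ 0.4585 -0.0023  0.068 ] lens dia 0.0049
[ 0.45845706 -0.00230727  0.068     ]
t: 24.8
position: [0.3324, -0.1269, 0.2184]
ee_rot: [-0.007, 0.998, 0.013, 0.064]
contact_force: [-0.1, -1.7, -0.1]
opening: 0.0852
t: 25.22
position: [0.3215, -0.268, 0.2212]
ee_rot: [0.002, 0.998, 0.009, 0.069]
contact_force: [0.3, -0.7, 0.2]
opening: 0.0854
```

View pics/t2.png

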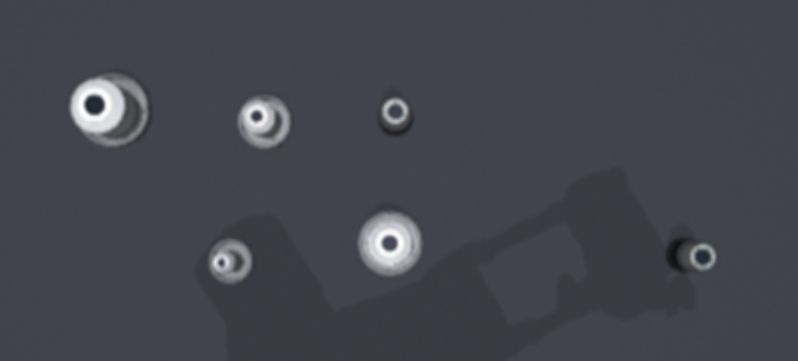

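View pics/s3.png

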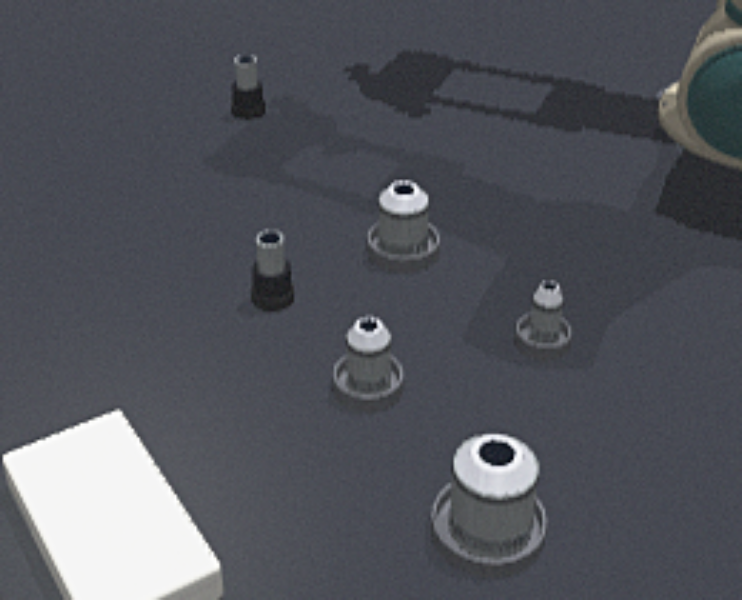

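Both final views show all four objectives upright and inside their own cans, and the two eyepieces standing. The top-crop lens pixels are 56 (95,104), 34 (257,116), 24 (221,262) and 45 (390,243). I'll run one numeric check and then hand in.

```bash
python3 - <<'E'
from h import *
c=vision.capture("top");Rc,o=fixedcam("top",c);K=c["intrinsics"]
for n,(u,v),h in(("56",(95,104),.074),("34",(257,116),.064),("24",(221,262),.06),("45",(390,243),.068),("e1",(395,111),.064),("e2",(702,257),.064)):
    print(n,ray((130+u/1.9,100+v/1.9),K,Rc,o,h).round(4))
print(bot.get_obs()["t"],bot.sign_off())
E
```

```text
56 [0.5962 0.3002 0.074 ]
34 [0.5895 0.1357 0.064 ]
24 [0.4391 0.1678 0.06  ]
45 [ 0.4638 -0.0043  0.068 ]
e1 [ 0.5984 -0.0056  0.064 ]
e2 [ 0.459  -0.3183  0.064 ]
the job is handed in; nothing more can be done
25.3667 None
```

All four objectives are standing lens up in their own cans, and the job was handed in at about 25 s of the 109 s allowed. I lowered each one until it touched the can floor. The highest contact force I read was about 20 N, when setting down the 34 mm one.

**Final checks:** The top and scene pictures show all four upright inside their cans. The measured lens positions are within about 1 mm of the can centres, except the 56 mm one at about 3 mm, which is near the measurement error. Both eyepieces are standing and their measured positions moved by 1 mm or less.

**What disagreed:**
- **45 mm lens:** the last wrist-camera check gave a false position because it picked up only part of the lens (a 5 mm blob instead of 16 mm). The top view put the lens within 1 mm of the can centre.
- **24 mm start position:** the top view was about 6 mm off at first, and I used the wrist camera's position instead.
- **Tool tilt:** the tool drifted to about 0.11 rad (6°) off vertical during the work. I allowed for this in the moves, and the pictures show no sign that it affected the placing.

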